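# Open a stuck pillar die set

## Task

Open the small stamping die set that is bolted down on the bench. Swing its carrying bail from over the shank out toward the front of the die until it snaps into its end detent, then take the upper die by its shank: it grips tightly on its two guide pillars, so do not pull it straight off but rock it side to side a few times, one pillar after the other, to walk it up until it comes free. Finish while still holding it level and still, straight above the lower die and just clear of the pillar tops (within about 3 cm), and do not disturb the other things on the bench.

Things in the scene. Friction and masses are not known exactly. Their poses are not given: they have to be found in the camera images.
- lower_die: Lower die, fixed to the bench. Origin: centre of its underside on the bench; y along the row of two pillars, -x its front, pointing roughly to the robot. Dark plate 136 (x) by 170 (y), 8 mm thick; on it a steel shoe 96 by 100 mm, top at z 24, screw heads to z 28. Bail pivot bosses at its y ends, |y| 50 to 66, z up to 34 mm; the detent's housing at +y reaches out to y 76.
- upper_die: Upper die, loose, about 0.6 kg. Origin: centre of the undersides of its two brass guide bushes (21 mm round, z 0 to 22, at y = +-23 mm); axes as the lower die's. Steel slab 70 (x) by 84 (y) mm at z 22 to 36, shank above it. Seated, its origin is 30 mm above the lower die's and the bushes sit 20 mm deep on the pillars; it is free once 50 mm above.
- shank_grip (a point): Where to grip the upright round steel shank, 24 mm thick, on its axis, 72 mm above the upper die's origin; it ends 16 mm higher and its foot, a collar 33 mm wide, reaches up to 30 mm below this point. Leaning the die about its x axis by pushing this point along y takes about 10 to 20 N.
- pillar_a (a point): Tip of the guide pillar at y = +23 mm of the lower die, 13 mm thick, 50 mm above its origin; its collar, on which the bush rests, is 20 mm lower. Sprung gibs in each pillar grip its bush with 17 to 25 N of friction up or down (straight pull: 40 to 60 N). Leaning with one bush as pivot slides the other one alone; it stays where it is left.
- pillar_b (a point): Tip of the other guide pillar, at y = -23 mm. The play in the bushes lets the die lean about 0.07 rad either way when seated, more as it rises. Leaning it from 0.06 rad one way to 0.06 rad the other, with the higher bush as pivot, lifts the lower bush by some 5.5 mm; so it walks up the pillars.
- bail (a joint): Angle of the carrying bail, rad: 0 upright over the shank, grows as it swings to the front (-x of the lower die), end stop at 1.42. Stiff hinge (0.12 N m of friction), it stays where it is left; near 0.8 to 1.1 it meets a sprung plunger (some 3 N more at the grip) and snaps past it into the end.
- bail_grip (a point): Middle of the bail's black rubber grip, a round bar 15 mm thick and 76 mm long, parallel to the lower die's y axis, 125 mm from the hinge line. Upright it is 149 mm above the bench, its underside 23 mm above the shank; at the end it lies 124 mm in front of the hinge, 43 mm above the bench. The bail's steel arms are at y = +-61 mm.
- bail_hinge (a point): Middle of the bail's hinge line (parallel to the lower die's y axis), 24 mm above the lower die's origin. Fixed.
- gilt_disc: Bystander: gilt cast disc, 57 mm wide, 5 mm thick.
- brush: Bystander: wooden bench brush, 160 x 28 x 26 mm.
- polish_pot: Bystander: round cream and red pot, 63 mm wide, 34 mm high.

How it is judged:
By the outcome, as a careful person would: the job done as asked, in the order asked, and still so for the second after the job is handed in, while the arm keeps its last pose, push and grip.
It also fails if it takes over 54 s, if anything falls off the work surface, if the arm or the gripper's body presses on something with over 40 N, if the wrist force passes 120 N, or if a joint passes its speed limit or range.

## Robot

A 6-joint arm with a two-finger parallel gripper is mounted at the origin on a cart in front of the work surface, level with it; the furniture and walls round the work are solid. World frame = base frame: x ahead of the robot, y to its left, z up, the work surface at z = 0. Lengths are in m, angles in rad, forces in N, time in s.
With the tool pointing down it reaches from about 0.275 to 0.875 m from the base axis. Payload 12.5 kg.
Tool frame: the origin (TCP) lies at the very end of the fingers, on their centre line; the grasp point (between the pads) lies 19 mm behind it (ctrl.grip_depth is the distance from the TCP to the grasp point, in m); z points along the fingers, y is the line along which they close (so a half turn about z gives the same grasp; the last joint's range is limited). The gripper opens to 85 mm and grips with 20 to 120 N. Pads are 22 mm wide; open, the fingers measure 114 mm over their backs; the gripper's body (76 mm by 85 mm) begins 54 mm behind the grasp point. The pads swing forward as they close: fully open they stand 13 mm farther back than shut.
Start: joints at [-1.279, 0.351, 1.652, -0, 1.139, -0.085], TCP at [0.202, -0.511, 0.231] pointing down, gripper open.
Joint ranges: [-2.75, 2.75], [-0.79, 2.1], [0.01, 2.65], [-1.57, 4.71], [0.07, 3.14], [-2.87, 2.87]. Speed limits (rad/s): [2.22, 2.22, 2.79, 3.14, 3.14, 3.14].

## Interface

Orientations are given as a rotation vector (axis times angle).
In Python, from bench import ctrl, eyes gives the robot as it stands.
- The arm moves only by the tool servo_tool, never from a script. Its argument "targets" is a list of rows, each a list of 6 numbers: the shift along the tool's x, y, z in cm, then the turn, a rotation vector about the tool's x, y, z in rad. In form: [[tx, ty, tz, wx, wy, wz], ...]. A call has 1 to 8 rows; each row shifts and turns the commanded pose from where the row before left it, along the tool's axes as they then stand; what a row does not reach is not made up. A row lasts 1/8 s, in which the tool goes at most 62.5 mm and 10.7 degrees, less where a joint would pass 70% of its speed; a pose out of reach is approached as far as the arm can. A call is refused whole if a number of a shift passes 6.25 or a number of a turn 0.188, either way. A call with a gripper value outside its range is refused whole. "hand" is the opening, from -1 (shut) to 1 (fully open), set as the call begins (left out, the last holds). The fingers move at their own pace and stop on an object; the grip force is fixed at half the most. Time passes only in rows, so rows that do not move let the fingers close. It gives the time, the measured TCP pose, the force, the opening and the grip force at its end, in the units of the state.
- ctrl.get_obs(): the state, without advancing time (a new reading comes with each control period).
- eyes.grab_frame(name): name is "scene" or "top"; returns the picture (420x560x3 uint8, red, green, blue); there is no depth.
- eyes.camera_model(name): a dict with "fx", "fy", "cx", "cy" (pixels), "k1" (the pictures are not rectified: a ray, as slopes to the right and down, at radius r is drawn at 1 + k1 r^2 times it, then the intrinsics apply), "camera_from_world" (4x4, takes a point from world to camera coordinates). Camera axes: x right, y down, z forward; pixel columns grow to the right and rows downward; lengths in m; the calibration is good to about 2 mm. A picture is of the moment at which its call begins. camera_model takes no time and is no camera call.
- ctrl.close_job(): hands the job in; it is judged then, once.
The state is a dict: "time_s": time; "joint_pos": joint angles; "joint_velocities": joint speeds; "effort": joint torques, N m; "ee_pos": TCP position; "eef_rot": TCP orientation; "wrist_force": force on the tool from outside, world axes, zero at the start; "ft_torque": the same for the moment, N m; "grip_width": opening from 0.0 (shut) to 1.0 (fully open); "grasp_force": force on a finger pad.
Only numpy, scipy, OpenCV 4.12 (cv2) and the standard library are available. Lean on these libraries where they do the work, as an engineer would, in place of code of your own. Each camera call takes 0.05 s, during which the arm holds its last target. There are 200 camera calls.

## Working session

There is one attempt and no reset: what is moved stays moved. The work goes in short steps, Python scripts to look and compute and a tool call to move; the robot and the scene stay as the last step left them, time stands still between calls to the robot, and variables do not carry over. Pictures are saved under pics/ and viewed, at most 10 in all, crops included, and the job is handed in when it is done.

Besides the shell and the picture viewer there is one more tool, called in YAML: its name, and indented under it one key for each argument. servo_tool: Moves the arm, as the interface text tells. Its arguments: {"type":"object","properties":{"targets":{"type":"array","items":{"type":"array","items":{"type":"number"}}},"hand":{"type":"number"}},"required":["targets"]}

```bash
mkdir -p pics; python3 - <<'E'
from bench import ctrl, eyes
import cv2,numpy as np
for n in("scene","top"):
    im=eyes.grab_frame(n); cv2.imwrite(f"pics/{n}0.png",im[:,:,::-1]); m=eyes.camera_model(n)
    T=np.array(m["camera_from_world"]); print(n,{k:m[k] for k in("fx","fy","cx","cy","k1")},(-T[:3,:3].T@T[:3,3]).round(3),T[2,:3].round(2))
o=ctrl.get_obs();print(o)
E
```

```text
scene {'fx': 444.41468517185626, 'fy': 444.41468517185626, 'cx': 280.2983752616182, 'cy': 212.62445765720412, 'k1': -0.09226712919024284} [0.003 0.646 0.933] [ 0.52 -0.49 -0.7 ]
top {'fx': 449.4375349926529, 'fy': 449.4375349926529, 'cx': 279.0078816496325, 'cy': 211.7268774570789, 'k1': 0.012442284659178154} [0.427 0.077 1.369] [ 0.15 -0.   -0.99]
{'time_s': 0.1, 'joint_pos': array([-1.27860899e+00,  3.51227842e-01,  1.65235712e+00,  7.82949652e-06,
        1.13908536e+00, -8.46182680e-02]), 'joint_velocities': array([ 0.00171169, -0.00148561, -0.0038412 ,  0.00047184,  0.00027843,
        0.00044417]), 'effort': array([ 2.91868237e-04, -5.06834686e+01, -2.91876554e+01, -8.53157076e-05,
        2.66816540e-03,  2.22732160e-05]), 'ee_pos': array([ 0.20230482, -0.51112561,  0.23078847]), 'eef_rot': array([-3.08494833e+00, -5.88183562e-01,  1.64207912e-04]), 'wrist_force': array([ 0.11204122, -0.07488237,  0.09470023]), 'ft_torque': array([-0.03059798, -0.00647138,  0.06957296]), 'grasp_force': 0.0, 'grip_width': 0.9990272666774147}
```

View pics/scene0.png

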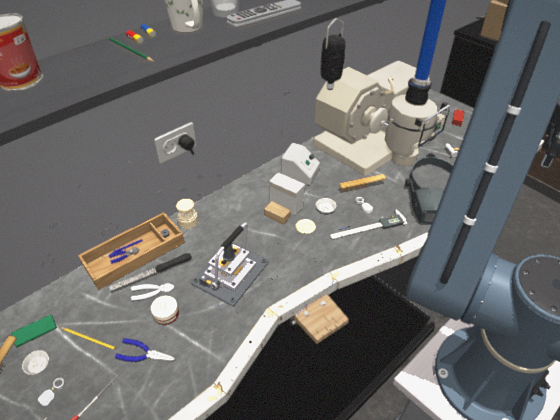

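View pics/top0.png

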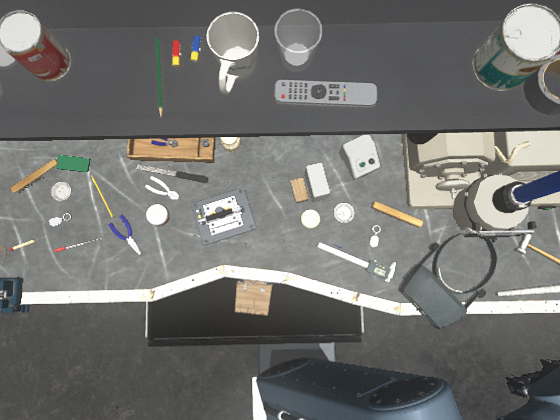

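The die stands near pixel (224,216) in top and (230,273) in scene, with the pot to its left at about (157,214) in top. I'll zoom in on both views.

```bash
python3 - <<'E'
import cv2,numpy as np
a=cv2.imread("pics/top0.png")[175:255,180:270]; b=cv2.imread("pics/scene0.png")[210:310,180:280]
a=cv2.resize(a,None,fx=5,fy=5,interpolation=2);b=cv2.resize(b,None,fx=4,fy=4,interpolation=2)
a=cv2.resize(cv2.imread("pics/top0.png")[175:255,180:260],(400,400),interpolation=2)
cv2.imwrite("pics/crop0.png",np.hstack([a,b]))
E
```

```text
(no output)
```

View pics/crop0.png

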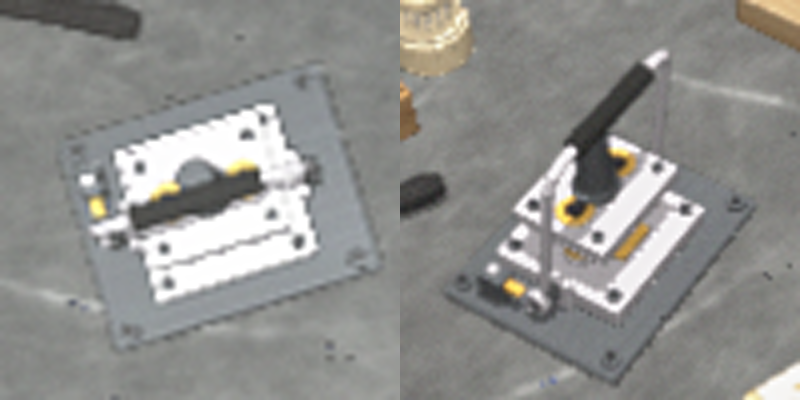

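Crop shows the plate corners in top (crop px (62,145),(318,65),(383,268),(118,348)), detent housing on the left (+y), and the black grip from (132,215) to (262,180). In scene the grip runs (172,148)-(250,65).

```bash
cat > h.py <<'E'
import numpy as np,cv2
from bench import ctrl,eyes
from scipy.spatial.transform import Rotation as R
def K(n):
    m=eyes.camera_model(n);T=np.array(m["camera_from_world"]);return m,T
def ray(n,p):
    m,T=K(n);d=np.array([(p[0]-m["cx"])/m["fx"],(p[1]-m["cy"])/m["fy"]]);u=d.copy()
    for _ in range(20):u=d/(1+m["k1"]*(u@u))
    return -T[:3,:3].T@T[:3,3],T[:3,:3].T@np.r_[u,1]
def onz(n,p,z):
    o,d=ray(n,p);return o+d*(z-o[2])/d[2]
def proj(n,P):
    m,T=K(n);c=T[:3,:3]@P+T[:3,3];u=c[:2]/c[2];u=u*(1+m["k1"]*(u@u));return np.array([m["cx"]+m["fx"]*u[0],m["cy"]+m["fy"]*u[1]])
def tri(p,q):
    A=[];b=[]
    for n,x in(("top",p),("scene",q)):
        o,d=ray(n,x);d=d/np.linalg.norm(d);M=np.eye(3)-np.outer(d,d);A.append(M);b.append(M@o)
    A=np.vstack(A);b=np.hstack(b);s=np.linalg.lstsq(A,b,rcond=None);return s[0],np.sqrt(s[1])
E
python3 - <<'E'
from h import *
np.set_printoptions(precision=4,suppress=True)
c=np.array([[62,145],[318,65],[383,268],[118,348]])/5+[180-.4,175-.4]
P=np.array([onz("top",p,.008) for p in c]);print(P[:,:2],P.mean(0),[np.linalg.norm(P[i]-P[i-1]) for i in range(4)])
s=np.array([[47,293],[355,205],[215,383]])/4+[180-.4,210-.4]
S=np.array([onz("scene",p,.008) for p in s]);print(S,"ctr from diag",(S[0]+S[1])/2)
res={}
for n,(x0,y0,w,h) in dict(top=(202,205,34,18),scene=(218,220,30,30)).items():
    im=cv2.imread(f"pics/{n}0.png")[y0:y0+h,x0:x0+w]
    k=(im.max(2)<62).astype(np.uint8); N,l,st,ce=cv2.connectedComponentsWithStats(k)
    print(n,[(st[i].tolist(),(ce[i]+[x0,y0]).round(1)) for i in range(1,N) if st[i,4]>15])
# eyeballed grip ends
t=np.array([[132,215],[262,180]])/5+[179.6,174.6]; q=np.array([[172,148],[250,65]])/4+[179.6,209.6]
for a in(0,1):print("grip end",tri(t[a],q[a]))
print("mid",tri(t.mean(0),q.mean(0)))
for d in((.5*(P[0]+P[3])-.5*(P[1]+P[2])),):print("yaw",np.arctan2(d[1],d[0])-np.pi/2)
E
```

```text
[[0.6659 0.3386]
 [0.7132 0.1811]
 [0.5862 0.1423]
 [0.5405 0.3034]] [0.6265 0.2414 0.008 ] [np.float64(0.13029371706844872), np.float64(0.1644273764044512), np.float64(0.13270850223750721), np.float64(0.16740338452338296)]
[[0.6583 0.342  0.008 ]
 [0.58   0.1464 0.008 ]
 [0.532  0.3044 0.008 ]] ctr from diag [0.6191 0.2442 0.008 ]
top []
scene [([5, 7, 20, 23, 105], array([231.9, 238.2]))]
grip end (array([0.601 , 0.2723, 0.1446]), array([0.0023]))
grip end (array([0.6176, 0.1997, 0.152 ]), array([0.0031]))
mid (array([0.6096, 0.2361, 0.1475]), array([0.0025]))
yaw 0.2840845003254051
```

```bash
cat >> h.py <<'E'
PSI=.284
def pose(xyz,yaw,tilt=0,lean=0):
    # tool y at world angle yaw, pointing down; tilt about tool x, lean about tool y
    y=np.array([np.cos(yaw),np.sin(yaw),0]);x=np.array([-y[1],y[0],0])
    return np.array(xyz,float),R.from_matrix(np.c_[x,y,[0,0,-1]])*R.from_rotvec([tilt,0,0])*R.from_rotvec([0,lean,0])
def rows(start,goals):
    "goals: list of (pose,n). prints rows cm/rad"
    p,r=start;out=[]
    for (g,gr),n in goals:
        w=(r.inv()*gr).as_rotvec()/n;d=(g-p)/n
        for i in range(n):
            row=np.r_[r.inv().apply(d)*100,w].round(3);out.append(row.tolist());p=p+r.apply(row[:3]/100);r=r*R.from_rotvec(row[3:])
        p=p;
    for i,o in enumerate(out):print(i,o)
    print("end",p.round(4));return p,r
def now():
    o=ctrl.get_obs();return o["ee_pos"],R.from_rotvec(o["eef_rot"])
E
python3 - <<'E'
from h import *
s=now(); m=s[1].as_matrix();print(m.round(3))
yawt=PSI
w1=pose((.38,-.02,.25),yawt-.4); w2=pose((.610,.236,.25),yawt)
rows(s,[(w1,11),(w2,8)])
E
```

```text
[[ 0.93   0.368 -0.   ]
 [ 0.368 -0.93   0.001]
 [ 0.    -0.001 -1.   ]]
0 [3.145, -3.557, -0.171, -0.0, -0.0, -0.098]
1 [3.478, -3.233, -0.171, -0.0, -0.0, -0.098]
2 [3.777, -2.877, -0.171, -0.0, -0.0, -0.098]
3 [4.041, -2.493, -0.171, -0.0, -0.0, -0.098]
4 [4.265, -2.086, -0.171, -0.0, -0.0, -0.098]
5 [4.449, -1.659, -0.171, -0.0, -0.0, -0.098]
6 [4.59, -1.215, -0.171, -0.0, -0.0, -0.098]
7 [4.687, -0.76, -0.171, -0.0, -0.0, -0.098]
8 [4.739, -0.298, -0.171, -0.0, -0.0, -0.098]
9 [4.745, 0.167, -0.171, -0.0, -0.0, -0.098]
10 [4.706, 0.63, -0.171, -0.0, -0.0, -0.098]
11 [3.511, 2.485, 0.003, -0.0, -0.0, -0.05]
12 [3.383, 2.658, 0.003, -0.0, -0.0, -0.05]
13 [3.246, 2.823, 0.003, -0.0, -0.0, -0.05]
14 [3.101, 2.982, 0.003, -0.0, -0.0, -0.05]
15 [2.948, 3.133, 0.003, -0.0, -0.0, -0.05]
16 [2.787, 3.277, 0.003, -0.0, -0.0, -0.05]
17 [2.62, 3.412, 0.003, -0.0, -0.0, -0.05]
18 [2.446, 3.539, 0.003, -0.0, -0.0, -0.05]
end [0.61  0.236 0.25 ]
```

servo_tool:
  targets:
    - [3.1,-3.6,-0.2,0,0,-0.098]
    - [3.5,-3.2,-0.2,0,0,-0.098]
    - [3.8,-2.9,-0.2,0,0,-0.098]
    - [4.0,-2.5,-0.2,0,0,-0.098]
    - [4.3,-2.1,-0.2,0,0,-0.098]
    - [4.4,-1.7,-0.2,0,0,-0.098]
    - [4.6,-1.2,-0.2,0,0,-0.098]
    - [4.7,-0.8,-0.2,0,0,-0.098]
  hand: -0.2

```text
time_s: 1.1
ee_pos: [0.3307, -0.152, 0.2473]
eef_rot: [2.625, 1.727, 0.0]
wrist_force: [1.2, 0.3, 0.3]
grip_width: 0.403
grasp_force: 0.0
```

servo_tool:
  targets:
    - [4.7,-0.3,-0.2,0,0,-0.098]
    - [4.7,0.2,-0.2,0,0,-0.098]
    - [4.7,0.6,0,0,0,-0.098]
    - [3.5,2.5,0,0,0,-0.05]
    - [3.4,2.7,0,0,0,-0.05]
    - [3.2,2.8,0,0,0,-0.05]
    - [3.1,3.0,0,0,0,-0.05]
    - [2.9,3.1,0,0,0,-0.05]

```text
time_s: 2.1
ee_pos: [0.5233, 0.1398, 0.251]
eef_rot: [-2.065, -2.367, 0.001]
wrist_force: [-0.0, -0.4, 0.5]
grip_width: 0.4
grasp_force: 0.0
```

servo_tool:
  targets:
    - [2.8,3.3,0,0,0,-0.05]
    - [2.6,3.4,0,0,0,-0.05]
    - [0,0,0,0,0,-0.05]
    - [0,0,0,0,0,0]
    - [0,0,0,0,0,0]

```text
time_s: 2.72
ee_pos: [0.58, 0.2023, 0.2513]
eef_rot: [-1.886, -2.512, 0.0]
wrist_force: [0.9, -0.2, -0.3]
grip_width: 0.4
grasp_force: 0.0
```

```bash
python3 - <<'E'
from h import *
s=now();print(s[0],s[1].as_matrix().round(3).tolist(),ctrl.get_obs()["time_s"],ctrl.get_obs()["grip_width"],ctrl.get_obs()["wrist_force"])
rows(s,[(pose((.610,.236,.16),PSI),4),(pose((.610,.236,.132),PSI),2)])
im=[eyes.grab_frame(n) for n in("top","scene")]
cv2.imwrite("pics/t1.png",np.hstack([cv2.resize(im[0][165:265,170:270],(400,400),interpolation=2),cv2.resize(im[1][190:310,180:300],(400,400),interpolation=2)])[:,:,::-1])
E
```

```text
[0.5800379  0.20227133 0.25125512] [[-0.279, 0.96, -0.0], [0.96, 0.279, -0.0], [0.0, -0.0, -1.0]] 2.725 0.3998803433640717 [ 0.85405275 -0.19216528 -0.32602842]
0 [0.601, 0.955, 2.281, -0.0, -0.0, -0.0]
1 [0.601, 0.955, 2.281, -0.0, -0.0, -0.0]
2 [0.601, 0.955, 2.281, -0.0, -0.0, -0.0]
3 [0.601, 0.955, 2.281, -0.0, -0.0, -0.0]
4 [-0.0, 0.001, 1.4, -0.0, -0.0, -0.001]
5 [-0.0, 0.001, 1.4, -0.0, -0.0, -0.001]
end [0.61  0.236 0.132]
```

View pics/t1.png

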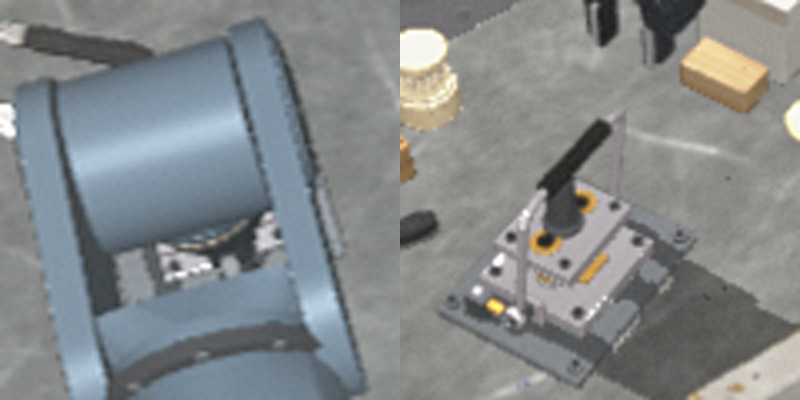

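The top view is hidden by the arm; in the scene view the fingers are at about (610–660, 30) in the crop, above and beyond the die. First I shift horizontally over the grip, then descend.

servo_tool:
  targets:
    - [0.6,1.0,0.6,0,0,0]
    - [0.6,1.0,1.5,0,0,0]
    - [0.6,1.0,2.0,0,0,0]
    - [0.6,0.8,2.0,0,0,0]
    - [0,0,1.5,0,0,0]
    - [0,0,0,0,0,0]
    - [0,0,0,0,0,0]

```text
time_s: 3.7
ee_pos: [0.6103, 0.2361, 0.1759]
eef_rot: [1.885, 2.513, 0.001]
wrist_force: [-0.8, 0.2, 0.7]
grip_width: 0.399
grasp_force: 0.0
```

```bash
python3 - <<'E'
from h import *
s=now();print(s[0])
im=eyes.grab_frame("scene")
cv2.imwrite("pics/s2.png",cv2.resize(im[190:310,180:300],(600,600),interpolation=2)[:,:,::-1])
E
```

```text
[0.61025832 0.23612876 0.17594638]
```

View pics/s2.png

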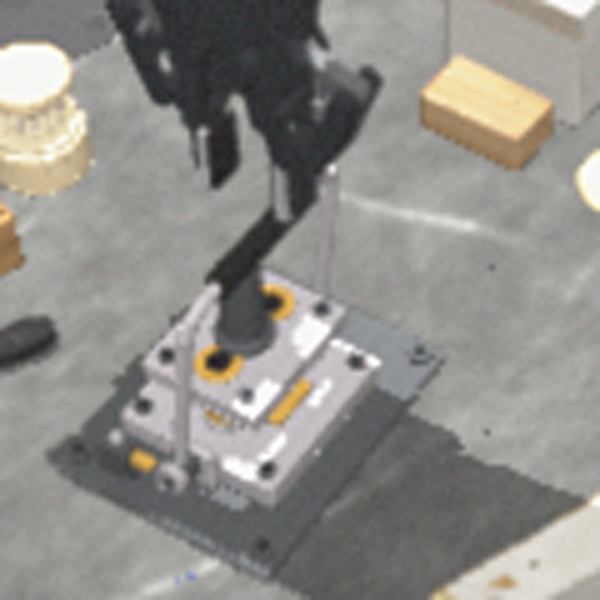

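Fingers straddle the far/near sides of the grip (tips at ~(215,180) and (283,215)); the grip's middle is at about (262,240). Check by projection.

```bash
python3 - <<'E'
from h import *
f=lambda P:((proj("scene",np.array(P))-[180,190])*5+2).round(0)
p=now()[0]; print("tcp",f(p),"bar",f([.6096,.2361,.1475]))
for e in(.017,-.017):
    print(e,f(p+e*np.array([np.cos(PSI),np.sin(PSI),0])), "at z.148",f(np.r_[p[:2],.148]+e*np.array([np.cos(PSI),np.sin(PSI),0])))
E
```

```text
tcp [255. 190.] bar [260. 232.]
0.017 [226. 177.] at z.148 [230. 217.]
-0.017 [284. 204.] at z.148 [288. 245.]
```

```bash
cat >> h.py <<'E'
H=np.array([.623,.242,.024]); DX=np.array([np.cos(PSI),np.sin(PSI),0]); DY=np.array([-DX[1],DX[0],0])
def bailpose(th,lead=.0,k=.42,drop=0):
    g=H-DX*(.125*np.sin(th)+lead*np.cos(k*th))+[0,0,.125*np.cos(th)-drop]
    p,r=pose((0,0,0),PSI,-k*th)
    return g+r.apply([0,0,.016]),r
E
python3 - <<'E'
from h import *
s=(np.array([.608,.2355,.132]),pose((0,0,0),PSI)[1])
print(bailpose(1.4)[1].apply([0,0,1]))
g=[(bailpose(t,.004),2) for t in np.linspace(.11,1.4,13)[1:]]
rows(s,g); print(bailpose(1.4,.004)[0])
E
```

```text
[ 0.53247812  0.15542508 -0.83205174]
0 [0.102, -0.664, 0.094, -0.046, 0.0, 0.0]
1 [0.102, -0.667, 0.063, -0.046, 0.0, 0.0]
2 [-0.0, -0.624, 0.119, -0.022, -0.0, -0.0]
3 [-0.0, -0.626, 0.105, -0.022, -0.0, -0.0]
4 [-0.0, -0.614, 0.161, -0.023, 0.0, -0.0]
5 [-0.0, -0.618, 0.147, -0.023, 0.0, -0.0]
6 [-0.0, -0.603, 0.201, -0.022, 0.0, -0.0]
7 [-0.0, -0.607, 0.187, -0.022, 0.0, -0.0]
8 [-0.0, -0.588, 0.241, -0.023, 0.0, -0.0]
9 [-0.0, -0.594, 0.227, -0.023, 0.0, -0.0]
10 [-0.0, -0.572, 0.28, -0.023, 0.0, -0.0]
11 [-0.0, -0.578, 0.266, -0.023, 0.0, -0.0]
12 [-0.0, -0.554, 0.317, -0.022, 0.0, -0.0]
13 [-0.0, -0.56, 0.304, -0.022, 0.0, -0.0]
14 [-0.0, -0.532, 0.354, -0.023, 0.0, -0.0]
15 [-0.0, -0.54, 0.342, -0.023, 0.0, -0.0]
16 [-0.0, -0.508, 0.388, -0.022, 0.0, -0.0]
17 [-0.0, -0.517, 0.377, -0.022, 0.0, -0.0]
18 [-0.0, -0.483, 0.423, -0.023, -0.0, -0.0]
19 [-0.0, -0.492, 0.412, -0.023, -0.0, -0.0]
20 [-0.0, -0.456, 0.454, -0.022, 0.0, -0.0]
21 [-0.0, -0.466, 0.444, -0.022, 0.0, -0.0]
22 [-0.0, -0.425, 0.486, -0.023, 0.0, -0.0]
23 [-0.0, -0.436, 0.476, -0.023, 0.0, -0.0]
end [0.5101 0.209  0.0319]
[0.5100779  0.20903916 0.03193307]
```

servo_tool:
  targets:
    - [0,-0.1,1.0,0,0,0]
    - [0,-0.1,1.3,0,0,0]
    - [0,0,1.2,0,0,0]
    - [0,0,0.9,0,0,0]
    - [0,0,0,0,0,0]
    - [0,0,0,0,0,0]

```text
time_s: 4.5
ee_pos: [0.6083, 0.2358, 0.1316]
eef_rot: [1.884, 2.513, 0.001]
wrist_force: [0.1, -0.1, 0.7]
grip_width: 0.401
grasp_force: 0.0
```

servo_tool:
  targets:
    - [0,0,0,0,0,0]
    - [0,0,0,0,0,0]
  hand: -0.45

```text
time_s: 4.75
ee_pos: [0.6082, 0.2357, 0.1316]
eef_rot: [1.885, 2.513, 0.001]
wrist_force: [0.5, 0.5, -0.2]
grip_width: 0.275
grasp_force: 0.0
```

servo_tool:
  targets:
    - [0,-0.7,0.1,-0.045,0,0]
    - [0,-0.7,0.1,-0.045,0,0]
    - [0,-0.6,0.1,-0.023,0,0]
    - [0,-0.6,0.1,-0.023,0,0]
    - [0,-0.6,0.15,-0.023,0,0]
    - [0,-0.6,0.15,-0.023,0,0]
    - [0,-0.6,0.2,-0.023,0,0]
    - [0,-0.6,0.2,-0.023,0,0]

```text
time_s: 5.75
ee_pos: [0.562, 0.2222, 0.1151]
eef_rot: [1.794, 2.393, 0.276]
wrist_force: [0.3, 0.3, -0.4]
grip_width: 0.275
grasp_force: 0.3
```

servo_tool:
  targets:
    - [0,-0.6,0.25,-0.023,0,0]
    - [0,-0.6,0.25,-0.023,0,0]
    - [0,-0.6,0.3,-0.023,0,0]
    - [0,-0.6,0.3,-0.023,0,0]
    - [0,-0.6,0.3,-0.023,0,0]

```text
time_s: 6.38
ee_pos: [0.5381, 0.2152, 0.0936]
eef_rot: [1.744, 2.326, 0.405]
wrist_force: [2.8, 1.2, 0.0]
grip_width: 0.28
grasp_force: 0.8
```

```bash
python3 - <<'E'
from h import *
print(ctrl.get_obs()["wrist_force"])
im=eyes.grab_frame("scene")
cv2.imwrite("pics/s3.png",cv2.resize(im[200:320,170:290],(500,500),interpolation=2)[:,:,::-1])
E
```

```text
[2.76499141 1.16688435 0.00379569]
```

View pics/s3.png

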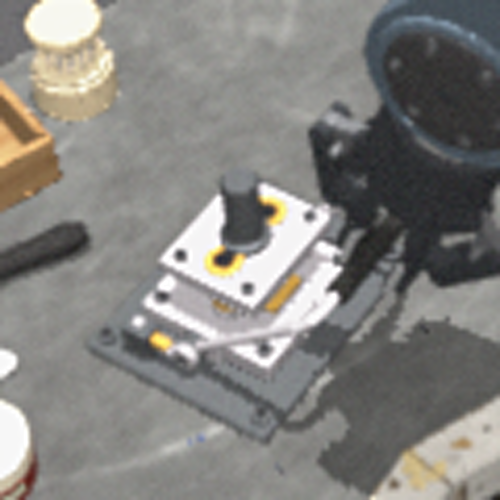

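The bail follows: its arm now runs from the boss (185,350) to about (340,300), roughly 0.8–0.9 rad. Continuing through the plunger.

servo_tool:
  targets:
    - [0,-0.55,0.35,-0.023,0,0]
    - [0,-0.55,0.35,-0.023,0,0]
    - [0,-0.55,0.4,-0.023,0,0]
    - [0,-0.5,0.4,-0.023,0,0]
    - [0,-0.5,0.4,-0.023,0,0]

```text
time_s: 7.05
ee_pos: [0.5219, 0.2105, 0.0662]
eef_rot: [1.691, 2.255, 0.528]
wrist_force: [2.3, -0.5, 0.7]
grip_width: 0.275
grasp_force: 0.8
```

servo_tool:
  targets:
    - [0,-0.5,0.4,-0.023,0,0]
    - [0,-0.5,0.45,-0.023,0,0]
    - [0,-0.45,0.45,-0.023,0,0]
    - [0,-0.45,0.5,-0.023,0,0]

```text
time_s: 7.55
ee_pos: [0.5199, 0.215, 0.0618]
eef_rot: [1.67, 2.215, 0.551]
wrist_force: [-13.5, -10.0, 1.6]
grip_width: 0.278
grasp_force: 7.1
```

```bash
python3 - <<'E'
from h import *
o=ctrl.get_obs();print(o["joint_pos"].round(3),o["joint_velocities"].round(3),o["ft_torque"],o["effort"].round(1))
a=eyes.grab_frame("scene");b=eyes.grab_frame("top")
cv2.imwrite("pics/s4.png",np.hstack([cv2.resize(a[200:320,170:330],(533,400),interpolation=2),cv2.resize(b[190:340,190:290],(267,400),interpolation=2)])[:,:,::-1])
E
```

```text
[ 0.329  0.503  2.074 -0.557  0.078  0.596] [ 0.097  0.012 -0.011 -1.725  0.015  1.803] [-1.57369193  2.27391245 -0.4504074 ] [  1.2 -49.9 -27.    3.3  -5.2  -3.4]
```

View pics/s4.png

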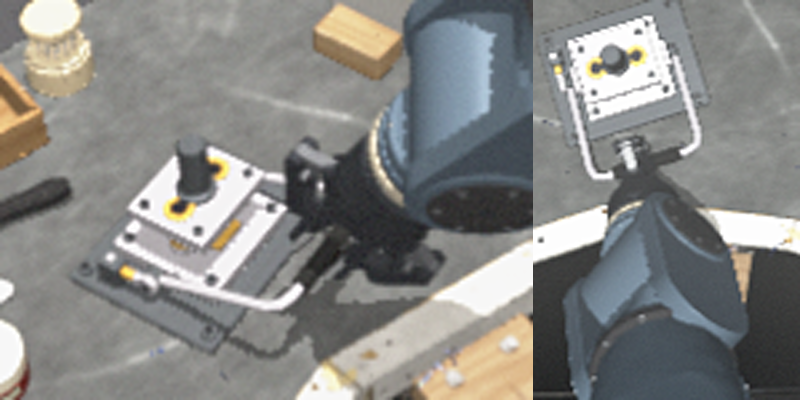

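Joint 5 is at 0.078, near its lower limit of 0.07: too much forward tilt, so the wrist is near singular. I'll untilt, which needs less tilt for the rest of the swing.

servo_tool:
  targets:
    - [0,0,-0.2,0.06,0,0]
    - [0,0,-0.2,0.08,0,0]
    - [0,0,0,0.08,0,0]
    - [0,0,0,0.08,0,0]
    - [0,0,0,0,0,0]
    - [0,0,0,0,0,0]

```text
time_s: 8.4
ee_pos: [0.5206, 0.2155, 0.0665]
eef_rot: [1.801, 2.382, 0.244]
wrist_force: [-5.8, 0.3, 0.4]
grip_width: 0.274
grasp_force: 2.5
```

```bash
python3 - <<'E'
from h import *
o=ctrl.get_obs();print(o["joint_pos"].round(3),o["joint_velocities"].round(3),o["wrist_force"],o["ee_pos"])
s=now();print(s[1].as_matrix().round(3), "f",(H-s[0])@DX,"lat",(s[0]-H)@DY)
for t,k in((1.2,.25),(1.4,.2)):
  b=bailpose(t,.004,k); print(t,(b[0]*100).round(2),(s[1].inv().apply(b[0]-s[0])*100).round(2),(s[1].inv()*b[1]).as_rotvec().round(3))
E
```

```text
[ 0.323  0.527  1.889 -0.057  0.509  0.094] [ 0.001 -0.001  0.004 -0.    -0.003  0.   ] [-5.7523598   0.32456027  0.3938333 ] [0.52062455 0.21551691 0.066518  ]
[[-0.271  0.939  0.213]
 [ 0.963  0.268  0.042]
 [-0.018  0.216 -0.976]] f 0.10569502986846901 lat 0.003263126638846393
1.2 [51.2  20.96  5.4 ] [-0.31 -1.24  1.01] [-0.082  0.02  -0.005]
1.4 [50.53 20.76  2.99] [-0.28 -2.44  3.22] [-0.062  0.02  -0.005]
```

servo_tool:
  targets:
    - [-0.1,-0.4,0.3,0,0,0]
    - [-0.1,-0.4,0.4,0,0,0]
    - [-0.1,-0.4,0.4,0,0,0]
    - [0,-0.4,0.4,0,0,0]
    - [0,-0.3,0.4,0,0,0]
    - [0,-0.2,0.4,0,0,0]
    - [0,0,0,0,0,0]

```text
time_s: 9.28
ee_pos: [0.5074, 0.208, 0.0395]
eef_rot: [1.8, 2.381, 0.247]
wrist_force: [-1.1, 0.1, -0.6]
grip_width: 0.272
grasp_force: 0.0
```

servo_tool:
  targets:
    - [0,-0.2,0.4,0,0,0]
    - [0,-0.2,0.3,0,0,0]
    - [0,-0.2,0.2,0,0,0]
    - [0,-0.2,0,0,0,0]
    - [0,0,0,0,0,0]

```text
time_s: 9.9
ee_pos: [0.505, 0.2072, 0.0305]
eef_rot: [1.797, 2.377, 0.256]
wrist_force: [12.6, 3.5, -3.6]
grip_width: 0.277
grasp_force: 5.9
```

```bash
python3 - <<'E'
from h import *
o=ctrl.get_obs();s=now();print(o["joint_pos"].round(3),o["wrist_force"]);print(s[0],"f",(H-s[0])@DX,"lat",(s[0]-H)@DY)
E
```

```text
[ 0.317  0.572  1.95  -0.069  0.394  0.102] [12.61027323  3.49580487 -3.63389633]
[0.50501244 0.20723111 0.03051569] f 0.12300341014935014 lat -0.0003162925556049472
```

The push meets a firm stop (13 N) at f = 123 mm, where the end position should be. Backing off and lifting away to look.

servo_tool:
  targets:
    - [0,0.4,0,0,0,0]
    - [0,0,-1.0,0,0,0]
    - [0,0,-2.0,0,0,0]
    - [0,0,-3.0,0,0,0]
    - [0,0,-4.0,0.1,0,0]
    - [0,-5.0,-4.0,0.1,0,0]
    - [4.0,-6.0,0,0,0,0]
    - [6.0,-5.0,0,0,0,0]
  hand: 0.2

```text
time_s: 10.9
ee_pos: [0.3201, 0.2435, 0.1579]
eef_rot: [1.884, 2.481, 0.009]
wrist_force: [1.1, 1.3, 0.6]
grip_width: 0.601
grasp_force: 0.0
```

servo_tool:
  targets:
    - [-6.0,-4.0,0,0,0,-0.18]
    - [-6.0,0,0,0,0,-0.18]
    - [-6.0,0,0,0,0,-0.18]
    - [-5.0,0,0,0,0,-0.18]
    - [0,0,0,0,0,-0.18]
    - [0,0,0,0,0,-0.18]
    - [0,0,0,0,0,-0.18]
    - [0,0,0,0,0,-0.18]

```text
time_s: 11.9
ee_pos: [0.3829, 0.0723, 0.1612]
eef_rot: [-0.076, 3.117, -0.019]
wrist_force: [-0.1, 0.5, -0.5]
grip_width: 0.601
grasp_force: 0.0
```

```bash
python3 - <<'E'
from h import *
o=ctrl.get_obs();s=now();print(o["joint_pos"].round(3),o["time_s"],s[0]);print(s[1].as_matrix().round(3))
a=eyes.grab_frame("scene");b=eyes.grab_frame("top")
cv2.imwrite("pics/A.png",a[:,:,::-1]);cv2.imwrite("pics/B.png",b[:,:,::-1])
cv2.imwrite("pics/s5.png",np.hstack([cv2.resize(a[220:320,180:280],(400,400),interpolation=2),cv2.resize(b[180:280,180:280],(400,400),interpolation=2)])[:,:,::-1])
E
```

```text
[ 0.076  0.152  2.123 -0.018  0.844 -1.532] 11.9 [0.382889   0.07228423 0.16121021]
[[-0.999 -0.049  0.024]
 [-0.049  0.999 -0.011]
 [-0.023 -0.013 -1.   ]]
```

View pics/s5.png

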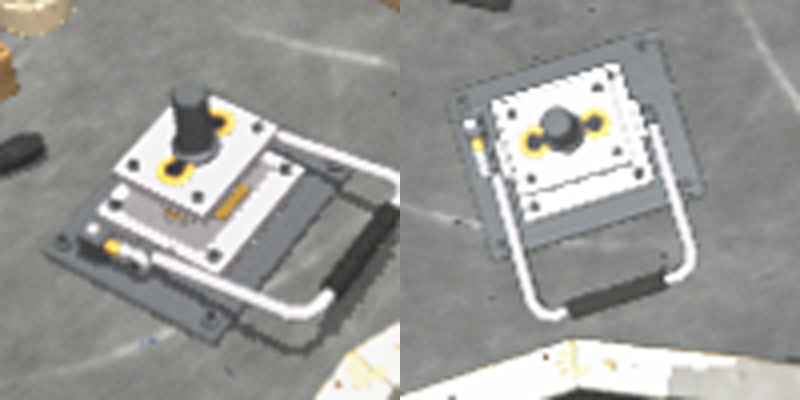

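Bail lies at the front; grip middle near crop (217,294) in top. Bush rings at (135,142)/(195,121) and shank top at about (160,121) in top, (192,95) in scene. I'll measure the shank axis now.

```bash
python3 - <<'E'
from h import *
np.set_printoptions(precision=4,suppress=True)
for n,f,o in(("top","B",(180,180)),("scene","A",(180,220))):
    x0,y0=o;im=cv2.imread(f"pics/{f}.png")[y0:y0+100,x0:x0+100];hsv=cv2.cvtColor(im,cv2.COLOR_BGR2HSV)
    k=cv2.inRange(hsv,(12,110,100),(35,255,255));N,l,st,ce=cv2.connectedComponentsWithStats(k,connectivity=8)
    for i in range(1,N):
        if st[i,4]>4: print(n,st[i],onz(n,np.array([st[i,0]+st[i,2]/2-.5+x0,st[i,1]+st[i,3]/2-.5+y0]),.066)[:2],onz(n,ce[i]+o,.066)[:2])
    d=cv2.inRange(hsv,(0,0,0),(180,255,80));d[:,60 if n=="scene" else 100:]=0
    N,l,st,ce=cv2.connectedComponentsWithStats(d)
    for i in range(1,N):
        if st[i,4]>25: print(n,"dark",st[i],ce[i])
q=lambda n,c:np.array(c)/4+([179.6,179.6] if n=="top" else [179.6,219.6])
print("shank top",onz("top",q("top",(160,121)),.118),onz("scene",q("scene",(192,95)),.118),tri(q("top",(160,121)),q("scene",(192,95))))
g=onz("top",q("top",(217,294)),.043);print("bail grip",g)
E
```

```text
top [46 28  6  6 13] [0.6332 0.2202] [0.6338 0.2185]
top [30 33  6  6 12] [0.6193 0.2671] [0.6183 0.2693]
top dark [13  0 15  3 27] [21.2593  0.6296]
top dark [39 98 21  2 31] [48.1935 98.6774]
scene [ 0 11  4 13 34] [0.7593 0.2944] [0.758 0.297]
scene [52 27  6  7 19] [0.6293 0.2183] [0.6281 0.2168]
scene [39 39 10  7 31] [0.6166 0.2637] [0.616  0.2658]
scene [54 46  8  9 25] [0.5732 0.2536] [0.5731 0.2535]
scene [26 60  4  4 13] [0.5943 0.3296] [0.5948 0.3296]
scene dark [44 26 12 12 97] [48.2577 31.7835]
scene dark [ 0 34 11 10 79] [ 4.6203 38.    ]
scene dark [20 60  8  6 28] [23.0714 62.7857]
shank top [0.6273 0.2396 0.118 ] [0.6199 0.2431 0.118 ] (array([0.6277, 0.2397, 0.1094]), array([0.002]))
bail grip [0.5097 0.2072 0.043 ]
```

```bash
python3 - <<'E'
from h import *
np.set_printoptions(precision=4,suppress=True)
C={}
for n,f,(x0,y0,w,h) in(("top","B",(215,240,40,25)),("scene","A",(258,265,30,40))):
    im=cv2.imread(f"pics/{f}.png")[y0:y0+h,x0:x0+w];d=cv2.inRange(im,(0,0,0),(68,68,68))
    N,l,st,ce=cv2.connectedComponentsWithStats(d);i=1+st[1:,4].argmax();print(n,st[i],ce[i]+[x0,y0]);C[n]=ce[i]+[x0,y0]
print(tri(C["top"],C["scene"]))
c=np.array([.6243,.242]);s=now();Y=PSI+np.pi/2
print(c-.1236*DX[:2])
rows(s,[(pose((*c,.20),Y),8),(pose((*c,.085),Y),5)])
E
```

```text
Traceback (most recent call last):
ValueError: attempt to get argmax of an empty sequence
```

```bash
python3 - <<'E'
from h import *
np.set_printoptions(precision=4,suppress=True)
C={}
for n,f,(x0,y0,w,h),th in(("top","B",(215,240,40,25),85),("scene","A",(258,265,30,40),65)):
    im=cv2.imread(f"pics/{f}.png")[y0:y0+h,x0:x0+w];d=cv2.inRange(im,(0,0,0),(th,th,th))
    N,l,st,ce=cv2.connectedComponentsWithStats(d)
    for i in range(1,N):
        if st[i,4]>20:print(n,st[i],ce[i]+[x0,y0]);C[n]=ce[i]+[x0,y0]
if len(C)==2:print(tri(C["top"],C["scene"]))
c=np.array([.6243,.242]);s=now();Y=PSI+np.pi/2
print(c-.1236*DX[:2])
rows(s,[(pose((*c,.20),Y),8),(pose((*c,.085),Y),5)])
E
```

```text
top [ 7  8 25 11 98] [234.1122 253.4082]
scene [  3   6  19  24 114] [270.2982 282.4211]
(array([0.5078, 0.2059, 0.0376]), array([0.0024]))
[0.5057 0.2074]
0 [-3.12, 1.977, -0.436, -0.002, 0.003, -0.03]
1 [-3.177, 1.883, -0.442, -0.002, 0.003, -0.03]
2 [-3.23, 1.788, -0.448, -0.002, 0.003, -0.03]
3 [-3.281, 1.691, -0.454, -0.002, 0.003, -0.03]
4 [-3.329, 1.593, -0.461, -0.002, 0.003, -0.03]
5 [-3.374, 1.493, -0.468, -0.002, 0.003, -0.03]
6 [-3.416, 1.392, -0.475, -0.002, 0.003, -0.03]
7 [-3.455, 1.29, -0.483, -0.002, 0.003, -0.03]
8 [-0.004, -0.002, 2.3, 0.0, -0.0, 0.0]
9 [-0.004, -0.002, 2.3, 0.0, -0.0, 0.0]
10 [-0.004, -0.002, 2.3, 0.0, -0.0, 0.0]
11 [-0.004, -0.002, 2.3, 0.0, -0.0, 0.0]
12 [-0.004, -0.002, 2.3, 0.0, -0.0, 0.0]
end [0.6243 0.242  0.085 ]
```

Bail grip triangulates to (0.508,0.206,0.038), matching the end stop (0.506,0.207,0.043). Now over the shank.

servo_tool:
  targets:
    - [-3.1,2.0,-0.4,0,0,-0.03]
    - [-3.2,1.9,-0.4,0,0,-0.03]
    - [-3.2,1.8,-0.5,0,0,-0.03]
    - [-3.3,1.7,-0.5,0,0,-0.03]
    - [-3.3,1.6,-0.5,-0.005,0.007,-0.03]
    - [-3.4,1.5,-0.5,-0.005,0.007,-0.03]
    - [-3.4,1.4,-0.5,-0.005,0.007,-0.03]
    - [-3.5,1.3,-0.5,0,0.003,-0.03]

```text
time_s: 13.0
ee_pos: [0.6255, 0.2432, 0.2023]
eef_rot: [0.437, -3.108, 0.003]
wrist_force: [0.7, -0.1, -0.3]
grip_width: 0.602
grasp_force: 0.0
```

servo_tool:
  targets:
    - [0,0,0,0,0,0]
    - [0,0,0,0,0,0]

```text
time_s: 13.25
ee_pos: [0.6242, 0.2423, 0.2016]
eef_rot: [0.438, -3.107, 0.003]
wrist_force: [-0.6, 0.3, -0.3]
grip_width: 0.598
grasp_force: 0.0
```

```bash
python3 - <<'E'
from h import *
c=np.array([.6243,.242]);s=now();Y=PSI+np.pi/2
print(s[0])
rows(s,[(pose((*c,.14),Y),3),(pose((*c,.085),Y),1)])
a=eyes.grab_frame("scene")
cv2.imwrite("pics/s6.png",cv2.resize(a[170:320,150:300],(600,600),interpolation=2)[:,:,::-1])
f=lambda P:((proj("scene",np.array(P))-[150,170])*4+1.5).round(0)
print(f(s[0]),f([*c,.118]),f(s[0]+.025*DY),f(s[0]-.025*DY))
E
```

```text
[0.62417717 0.24227042 0.20156618]
0 [-0.009, -0.007, 2.052, -0.0, -0.001, -0.001]
1 [-0.007, -0.007, 2.052, -0.0, -0.001, -0.001]
2 [-0.005, -0.007, 2.052, -0.0, -0.001, -0.001]
3 [-0.006, 0.007, 5.501, -0.001, -0.001, -0.001]
end [0.6243 0.242  0.085 ]
[298. 194.] [309. 290.] [272. 221.] [323. 169.]
```

View pics/s6.png

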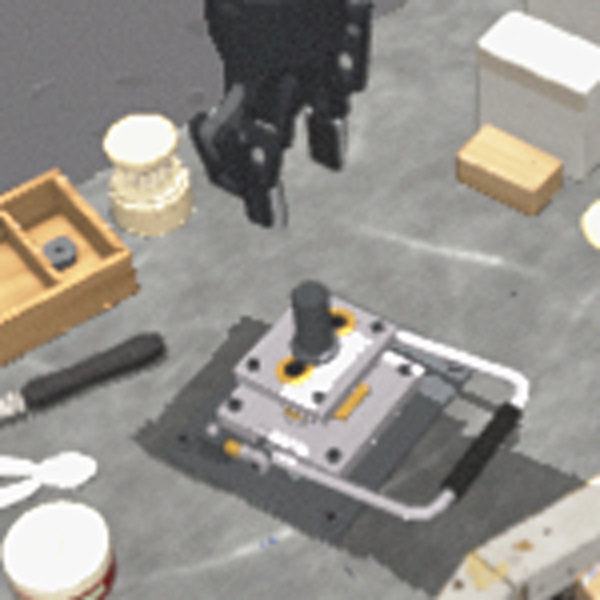

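Shank top at (311,291) agrees with the predicted (309,290); fingers straddle it evenly, and the bail is at its end. Descending and gripping.

servo_tool:
  targets:
    - [0,0,2.0,0,0,0]
    - [0,0,3.0,0,0,0]
    - [0,0,3.0,0,0,0]
    - [0,0,2.5,0,0,0]
    - [0,0,1.1,0,0,0]
    - [0,0,0,0,0,0]
    - [0,0,0,0,0,0]

```text
time_s: 14.18
ee_pos: [0.6253, 0.2425, 0.0872]
eef_rot: [0.442, -3.11, 0.002]
wrist_force: [0.6, 0.7, 0.1]
grip_width: 0.6
grasp_force: 0.0
```

servo_tool:
  targets:
    - [0,0,0,0,0,0]
    - [0,0,0,0,0,0]
    - [0,0,0,0,0,0]
    - [0,0,0,0,0,0]
    - [0,0,0,0,0,0]
  hand: -1

```text
time_s: 14.8
ee_pos: [0.6254, 0.242, 0.087]
eef_rot: [0.443, -3.109, 0.003]
wrist_force: [0.0, -3.8, 5.6]
grip_width: 0.262
grasp_force: 59.1
```

```bash
python3 - <<'E'
from h import *
o=ctrl.get_obs();s=now();print(s[0],s[1].as_matrix().round(4).tolist(),o["ft_torque"],o["wrist_force"],o["joint_pos"].round(2))
E
```

```text
[0.62536657 0.24203869 0.0869826 ] [[-0.9602, -0.2792, -0.0006], [-0.2792, 0.9602, -0.0022], [0.0012, -0.0019, -1.0]] [-0.66026744  0.08609487  0.05832468] [ 0.01106872 -3.81491713  5.5881902 ] [ 0.3   0.73  1.42 -0.    1.   -1.55]
```

Gripped (59 N). First lean: top towards pillar A (+y), pivoting on bush A to lift B.

servo_tool:
  targets:
    - [0,0.1,-0.05,0.02,0,0]
    - [0,0.1,-0.05,0.02,0,0]
    - [0,0.1,-0.05,0.02,0,0]
    - [0,0,0,0,0,0]
    - [0,0,0,0,0,0]

```text
time_s: 15.42
ee_pos: [0.6246, 0.2445, 0.0882]
eef_rot: [-0.441, 3.102, -0.097]
wrist_force: [1.4, -7.7, 4.5]
grip_width: 0.263
grasp_force: 59.6
```

```bash
cat >> h.py <<'E'
def st():
    o=ctrl.get_obs();p,r=now();z=r.apply([0,0,1]);f=o["wrist_force"];t=o["ft_torque"]
    # die frame: lean theta about die x, tcp y,z ; bush heights assuming rigid grip (tcp 57mm above origin)
    th=np.arcsin(z@DY); c=np.array([(p-np.array([.6254,.242,0]))@DY,p[2]-.03])
    low=c+np.array([.057*np.sin(th),-.057*np.cos(th)])
    print(f"t {o['time_s']:.2f} lean {th:.3f} tcp y {1e3*c[0]:.1f} z {1e3*c[1]:.1f} x {1e3*((p-np.array([.6254,.242,0]))@DX):.1f} origin y {1e3*low[0]:.1f} A {1e3*(low[1]+.023*np.sin(th)):.1f} B {1e3*(low[1]-.023*np.sin(th)):.1f} F die {f@DX:.1f} {f@DY:.1f} {f[2]:.1f} M {t@DX:.2f} {t@DY:.2f} g {o['grasp_force']:.0f} {o['grip_width']:.3f}")
E
python3 -c "from h import *;st()"
```

```text
t 15.43 lean -0.062 tcp y 2.7 z 58.2 x -0.1 origin y -0.9 A -0.2 B 2.7 F die -0.8 -7.7 4.5 M -0.48 0.08 g 60 0.263
```

servo_tool:
  targets:
    - [0,-0.15,-0.07,-0.03,0,0]
    - [0,-0.15,-0.07,-0.03,0,0]
    - [0,-0.15,-0.07,-0.03,0,0]
    - [0,-0.15,-0.07,-0.03,0,0]
    - [0,0,0,0,0,0]
    - [0,0,0,0,0,0]

```text
time_s: 16.18
ee_pos: [0.6253, 0.2393, 0.0895]
eef_rot: [0.441, -3.097, -0.09]
wrist_force: [3.7, 1.1, -15.5]
grip_width: 0.264
grasp_force: 59.3
```

```bash
python3 -c "from h import *;st()"
```

```text
t 16.18 lean 0.059 tcp y -2.6 z 59.5 x -0.9 origin y 0.7 A 4.0 B 1.3 F die 3.8 0.0 -15.5 M -0.27 -0.63 g 59 0.264
```

servo_tool:
  targets:
    - [0,0.15,-0.07,0.03,0,0]
    - [0,0.15,-0.07,0.03,0,0]
    - [0,0.15,-0.07,0.03,0,0]
    - [0,0.15,-0.07,0.03,0,0]
    - [0,0,0,0,0,0]
    - [0,0,0,0,0,0]

```text
time_s: 16.92
ee_pos: [0.6234, 0.245, 0.0921]
eef_rot: [-0.443, 3.104, -0.099]
wrist_force: [4.8, -1.4, -20.8]
grip_width: 0.26
grasp_force: 60.0
```

```bash
python3 -c "from h import *;st()"
```

```text
t 16.93 lean -0.063 tcp y 3.5 z 62.1 x -1.1 origin y -0.1 A 3.7 B 6.7 F die 4.2 -2.7 -20.8 M -0.26 -0.79 g 60 0.260
```

servo_tool:
  targets:
    - [0,-0.15,-0.06,-0.03,0,0]
    - [0,-0.15,-0.07,-0.03,0,0]
    - [0,-0.15,-0.07,-0.03,0,0]
    - [0,-0.15,-0.07,-0.03,0,0]
    - [0,0,0,0,0,0]
    - [0,0,0,0,0,0]

```text
time_s: 17.68
ee_pos: [0.6251, 0.2391, 0.095]
eef_rot: [0.441, -3.097, -0.09]
wrist_force: [4.6, -0.9, -25.0]
grip_width: 0.261
grasp_force: 60.1
```

servo_tool:
  targets:
    - [0,0.15,-0.06,0.03,0,0]
    - [0,0.15,-0.07,0.03,0,0]
    - [0,0.15,-0.07,0.03,0,0]
    - [0,0.15,-0.07,0.03,0,0]
    - [0,0,0,0,0,0]
    - [0,0,0,0,0,0]

```text
time_s: 18.42
ee_pos: [0.6233, 0.2452, 0.0978]
eef_rot: [-0.442, 3.105, -0.095]
wrist_force: [3.3, 0.4, -25.3]
grip_width: 0.261
grasp_force: 60.2
```

```bash
python3 -c "from h import *;st()"
```

```text
t 18.43 lean -0.061 tcp y 3.7 z 67.8 x -1.1 origin y 0.2 A 9.5 B 12.3 F die 3.3 -0.5 -25.3 M 0.22 -0.81 g 60 0.261
```

servo_tool:
  targets:
    - [0,-0.15,-0.06,-0.03,0,0]
    - [0,-0.15,-0.06,-0.03,0,0]
    - [0,-0.15,-0.07,-0.03,0,0]
    - [0,-0.15,-0.07,-0.03,0,0]
    - [0,0,0,0,0,0]
    - [0,0,0,0,0,0]

```text
time_s: 19.18
ee_pos: [0.6253, 0.2391, 0.101]
eef_rot: [0.441, -3.097, -0.089]
wrist_force: [3.4, -2.5, -24.6]
grip_width: 0.263
grasp_force: 60.5
```

```bash
python3 - <<'E'
from h import *
st();a=eyes.grab_frame("scene")
cv2.imwrite("pics/s7.png",cv2.resize(a[210:290,190:270],(560,560),interpolation=2)[:,:,::-1])
E
```

```text
t 19.18 lean 0.058 tcp y -2.8 z 71.0 x -0.9 origin y 0.5 A 15.4 B 12.7 F die 2.6 -3.4 -24.6 M -1.05 -0.61 g 60 0.263
```

View pics/s7.png

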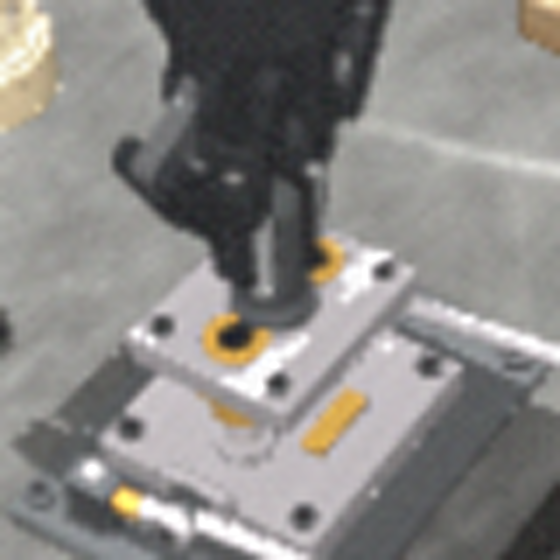

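Upper die has clearly risen: bush underside at (235,415) is above its pillar collar (245,440), with the fingers still just above the shank's foot (no slip). Continuing the walk.

servo_tool:
  targets:
    - [0,0.15,-0.06,0.03,0,0]
    - [0,0.15,-0.06,0.03,0,0]
    - [0,0.15,-0.07,0.03,0,0]
    - [0,0.15,-0.07,0.03,0,0]
    - [0,0,0,0,0,0]
    - [0,0,0,0,0,0]

```text
time_s: 19.98
ee_pos: [0.6237, 0.2458, 0.1044]
eef_rot: [-0.442, 3.103, -0.094]
wrist_force: [0.2, 2.3, -18.2]
grip_width: 0.267
grasp_force: 61.2
```

servo_tool:
  targets:
    - [0,-0.15,-0.06,-0.03,0,0]
    - [0,-0.15,-0.06,-0.03,0,0]
    - [0,-0.15,-0.07,-0.03,0,0]
    - [0,-0.15,-0.07,-0.03,0,0]
    - [0,0,0,0,0,0]
    - [0,0,0,0,0,0]

```text
time_s: 20.72
ee_pos: [0.626, 0.2395, 0.1072]
eef_rot: [0.441, -3.099, -0.09]
wrist_force: [0.9, -1.5, -2.6]
grip_width: 0.266
grasp_force: 62.9
```

```bash
python3 -c "from h import *;st()"
```

```text
t 20.73 lean 0.058 tcp y -2.6 z 77.2 x -0.1 origin y 0.7 A 21.7 B 19.0 F die 0.4 -1.7 -2.6 M -0.55 -0.00 g 63 0.266
```

servo_tool:
  targets:
    - [0,0.1,-0.06,0.02,0,0]
    - [0,0.1,-0.06,0.02,0,0]
    - [0,0.1,-0.06,0.018,0,0]
    - [0,0,0,0,0,0]
    - [0,0,0,0,0,0]

```text
time_s: 21.35
ee_pos: [0.6248, 0.2425, 0.1087]
eef_rot: [0.443, -3.107, -0.001]
wrist_force: [-0.8, 0.0, -5.1]
grip_width: 0.259
grasp_force: 62.6
```

```bash
python3 -c "from h import *;st()"
```

```text
t 21.35 lean 0.001 tcp y 0.6 z 78.7 x -0.5 origin y 0.7 A 21.7 B 21.6 F die -0.8 0.3 -5.1 M -0.02 -0.01 g 63 0.259
```

Only the die's weight remains (5 N): it's free. Raise slowly 1 cm and let it settle.

servo_tool:
  targets:
    - [0,0,-0.2,0,0,0]
    - [0,0,-0.3,0,0,0]
    - [0,0,-0.3,0,0,0]
    - [0,0,-0.2,0,0,0]
    - [0,0,0,0,0,0]
    - [0,0,0,0,0,0]
    - [0,0,0,0,0,0]
    - [0,0,0,0,0,0]

```text
time_s: 22.35
ee_pos: [0.6248, 0.2424, 0.1186]
eef_rot: [0.443, -3.107, -0.001]
wrist_force: [-0.2, -0.8, -5.3]
grip_width: 0.262
grasp_force: 62.6
```

```bash
python3 - <<'E'
from h import *
np.set_printoptions(precision=4,suppress=True)
st();print(now()[1].apply([0,0,1]))
# slab/ring check: predicted ring tops (origin at ~62 mm => ring z .098) against yellow blobs
o=(190,205);im=cv2.cvtColor(eyes.grab_frame("scene"),cv2.COLOR_RGB2BGR)[o[1]:285,o[0]:275]
k=cv2.inRange(cv2.cvtColor(im,cv2.COLOR_BGR2HSV),(12,110,90),(35,255,255));N,l,s,c=cv2.connectedComponentsWithStats(k)
for i in range(1,N):
    if s[i,4]>3:print(s[i],c[i]+o)
b=np.array([.625,.242,0])
for y in(.023,-.023):print("ring",proj("scene",b+DY*y+[0,0,.0977]),"bush low",proj("scene",b+DY*y+[0,0,.062]))
E
```

```text
t 22.35 lean 0.001 tcp y 0.6 z 88.6 x -0.5 origin y 0.6 A 31.6 B 31.6 F die -0.4 -0.7 -5.3 M 0.00 -0.01 g 63 0.262
[-0.0028  0.     -1.    ]
[44 35  4  6 16] [235.5625 242.5   ]
[28 46  9  7 36] [221.5 254.5]
[28 59  6  3 12] [220.3333 265.25  ]
[43 61  9  9 33] [237.1818 269.8485]
[16 75  4  4 12] [207.5 281.5]
ring [221.8365 253.4331] bush low [223.0396 262.6582]
ring [232.6616 241.5919] bush low [233.5925 250.8619]
```

The die hangs level, 11–12 mm clear and centred: its bush ring is within 1 px of prediction.

```bash
python3 -c "
from bench import ctrl
print(ctrl.close_job())"
```

```text
the job is handed in; nothing more can be done
None
```

The job is handed in at about 22 s: the bail is in its front end detent, and the upper die was walked free and is held level, still and centred about 12 mm above the pillar tops.

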